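# Wedge the wobbly medicine rack

### The job

The medicine rack wobbles because one of its front feet does not reach the work surface. Lay the orange wedge flat on the surface, thin end first and in line with that foot, and push it under the foot until it jams tight and carries the foot, but stop there: do not jack the rack up by more than a couple of millimetres. Leave it wedged there, and do not disturb the pill bottle, the carton or the stapler.

Things in the scene. Friction and masses are not known exactly. Their poses are not given: they have to be found in the camera images.
- rack (a joint): rad the rack's front is tipped up about its rear feet: 0 = standing; 0.01 = front pads 2.25 mm up. Falls back to 0 by its weight; lifting it by a front foot takes about 6 to 9 N; it cannot slide. From short_foot: the other front foot is 170 mm to -y, rear feet 225 mm to +x; shelves of cartons (250 mm wide, top 0.23 m up) begin 117 mm to +x
- short_foot (a point): on top of the white foot bar (26 mm wide, underside 20 mm up) of the foot that is short, right above its pad's centre, 32 mm above the surface. x = level, from the rack's front to its back, along the bar (the way the wedge goes in); y = away from the other foot. The bar ends 25 mm before (-x) this point. Pad: black disc, 26 mm diameter, 6 mm thick; its underside hangs 6.5 to 14 mm above the surface, unknown
- wedge_grip (a point): where to grasp the orange wedge: on its middle line, 7 mm above its underside, 33 mm from the thick end, 77 mm from the thin end (about 15 mm thick there). x points to the thin end, z up. Wedge 110 mm long, 36 mm wide, straight slope from 3 mm at the thin end to 20 mm at the thick end, 60 g
- wedge_thin_end (a point): middle of the lower edge of the wedge's thin end; same axes
- pill_bottle_mid (a point): bystander: centre of the amber pill jar, 46 mm diameter, 75 mm high, upright
- carton_mid (a point): bystander: centre of the white and blue medicine carton, 100 x 55 x 40 mm high (long side along its x)
- stapler_mid (a point): bystander: centre of the green stapler, 120 x 34 x 42 mm high (long side along its x)
Things that resemble listed ones, but are neither listed nor needed, are in the scene too. There is more than one size of the part that bears wedge_grip; the job needs the smallest.

How it is judged (in metres and radians):
At the end, for the whole second after the job is handed in: Wedge at rest, flat (0.05 rad), its thin end at least 5 mm past the short foot's pad centre, within 16 mm of the foot's line and 0.25 rad of its direction, bearing on the rack with over 1.5 N; the rack's front tipped up less than 0.01 rad (2.25 mm at the pad) (contact force between wedge and rack above 1.5 N and value of joint rack below 0.01 rad and x of wedge_thin_end in the frame of short_foot above 0.005 m and y of wedge_thin_end in the frame of short_foot between -0.016 and 0.016 m and angle between the x axis of wedge_thin_end and the x axis of short_foot, either way round below 0.25 rad and angle between wedge_thin_end's own z axis and vertical below 0.05 rad and linear speed of wedge below 0.01 m/s); the robot touches nothing.
It fails at once if the rack is jacked or tipped up (more than 0.04 rad) (value of joint rack above 0.04 rad).
It fails at once if the pill bottle is disturbed (moved more than 25 mm or tipped) (distance of pill_bottle_mid from where it was at the start of the episode above 0.025 m or angle between pill_bottle_mid's own z axis and vertical above 0.4 rad).
It fails at once if the carton is moved more than 25 mm (distance of carton_mid from where it was at the start of the episode above 0.025 m).
It fails at once if the stapler is moved more than 25 mm (distance of stapler_mid from where it was at the start of the episode above 0.025 m).
It also fails if it takes over 58 s, if anything falls off the work surface, if the arm or the gripper's body presses on something with over 40 N, if the wrist force passes 120 N, or if a joint passes its speed limit or range.

### The arm

A 6-joint arm with a two-finger parallel gripper is mounted at the origin on the work surface. World frame = base frame: x ahead of the robot, y to its left, z up, the work surface at z = 0. Lengths are in mm, angles in rad, forces in N, time in s.
With the tool pointing down it reaches from about 300 to 775 mm from the base axis. Payload 14.6 kg.
Tool frame: the origin (TCP) lies at the very end of the fingers, on their centre line; the grasp point (between the pads) lies 19 mm behind it; z points along the fingers, y is the line along which they close (so a half turn about z gives the same grasp; the last joint's range is limited). The gripper opens to 94 mm and grips with 3 to 60 N. Pads are 16 mm wide; open, the fingers measure 119 mm over their backs; the gripper's body (75 mm by 177 mm) begins 78 mm behind the grasp point.
Start: joints at [-1.394, 0.3, 1.521, -0, 1.321, -0.067], TCP at [132.759, -533.727, 205.446] pointing down, gripper open.
Joint ranges: [-3.03, 3.03], [-0.79, 2.21], [0.23, 2.52], [-1.04, 4.18], [0, 3.07], [-2.55, 2.55]. Speed limits (rad/s): [2.22, 2.22, 2.57, 3.14, 3.14, 3.14].

### API

Orientations are given as [roll, pitch, yaw] about the fixed x, y, z axes, in that order (R = Rz(yaw) Ry(pitch) Rx(roll)).
In Python, from cell import manip, optics gives the robot as it stands.
- The arm moves only by the shell command python3 -m crank 'ROWS' [FORCE]. ROWS is JSON, a list of rows, each a list of 7 numbers: the opening in per cent of the stroke, from 0 (shut) to 100 (fully open), then the shift along the tool's x, y, z in mm, then the turn, a rotation vector about the tool's x, y, z in rad. A call has 1 to 10 rows; each row is the pose to reach, as a shift and turn from the pose commanded when the call began, along the tool's axes at that moment; what a row does not reach only later rows make up. A row lasts 1/10 s, in which the tool goes at most 50 mm and 8.59 degrees, less where a joint would pass 70% of its speed; a pose out of reach is approached as far as the arm can. A call with a gripper value outside its range is refused whole. The fingers move at their own pace and stop on an object; FORCE is the grip in N (left out, the last holds). Time passes only in rows, so rows that repeat a pose let the fingers close. It gives the time, the measured TCP pose, the force, the opening and the grip force at its end, in the units of the state.
- manip.read_state(): the state, without advancing time (a new reading comes with each control period).
- optics.camera(name): name is "scene" or "top"; returns (picture, depth): 480x640x3 uint8, red, green, blue; 480x640 float32, mm along the optical axis (not along the pixel's ray), 0 where there is no reading.
- optics.calibration(name): a dict with "camera_matrix" (3x3 intrinsics, pixels), "R" (3x3) and "t" (3): a world point X has camera coordinates R X + t. Camera axes: x right, y down, z forward; pixel columns grow to the right and rows downward; lengths in mm; the calibration is good to about 2 mm. A picture is of the moment at which its call begins. calibration takes no time and is no camera call.
- manip.sign_off(): hands the job in; it is judged then, once.
The state is a dict: "clock": time; "joints": joint angles; "qd": joint speeds; "effort": joint torques, N m; "eef_pos": TCP position; "eef_rot": TCP orientation; "wrist_force": force on the tool from outside, world axes, zero at the start; "moment": the same for the moment, N m; "finger_gap": finger opening in mm; "finger_force": force on a finger pad.
Only numpy, scipy, OpenCV 4.12 (cv2) and the standard library are available. Lean on these libraries where they do the work, as an engineer would, in place of code of your own. Each camera call takes 0.05 s, during which the arm holds its last target. There are 200 camera calls.

## Working session

There is one attempt and no reset: what is moved stays moved. The work goes in short steps, Python scripts to look and compute and a shell command to move; the robot and the scene stay as the last step left them, time stands still between calls to the robot, and variables do not carry over. Pictures are saved under pics/ and viewed, at most 10 in all, crops included, and the job is handed in when it is done.

```bash
ls; mkdir -p pics; cat > h.py <<'E'
import numpy as np,cv2,json
from cell import manip,optics
def snap(n):
    p,d=optics.camera(n); cv2.imwrite(f'pics/_{n}.png',p[:,:,::-1]); np.save(f'pics/_{n}.npy',d); np.save(f'pics/_{n}_c.npy',p); return p,d
def world(n,u,v,d=None,z=None):
    c=optics.calibration(n);K=np.array(c['camera_matrix']);R=np.array(c['R']);t=np.array(c['t'])
    r=np.linalg.solve(K,np.array([u,v,1.]))
    if d is not None: return R.T@(r*d-t)
    o=-R.T@t; w=R.T@r; return o+w*(z-o[2])/w[2]
def proj(n,X):
    c=optics.calibration(n);x=np.array(c['camera_matrix'])@(np.array(c['R'])@np.array(X)+np.array(c['t']));return x[:2]/x[2]
E
python3 - <<'E'
from h import *
for n in('scene','top'):
    p,d=snap(n);c=optics.calibration(n);print(n,c)
    cv2.imwrite(f'pics/{n}0.png',p[:,:,::-1])
E
```

```text
pics
scene {'camera_matrix': array([[541.39955449,   0.        , 325.07000212],
       [  0.        , 541.39955449, 246.39180475],
       [  0.        ,   0.        ,   1.        ]]), 'R': array([[-0.00547606,  0.99988628,  0.01405152],
       [ 0.82318996,  0.0124853 , -0.56762876],
       [-0.56773965,  0.0084587 , -0.82316471]]), 't': array([ -35.66666816, -416.77826   , 1626.7679403 ])}
top {'camera_matrix': array([[620.24607973,   0.        , 315.3960109 ],
       [  0.        , 620.24607973, 231.71653265],
       [  0.        ,   0.        ,   1.        ]]), 'R': array([[-0.01753636, -0.99983197,  0.00534021],
       [-0.98359661,  0.0162921 , -0.17964488],
       [ 0.17952769, -0.00840293, -0.98371703]]), 't': array([  66.04619069,  537.52080174, 1535.18455125])}
```

View pics/top0.png

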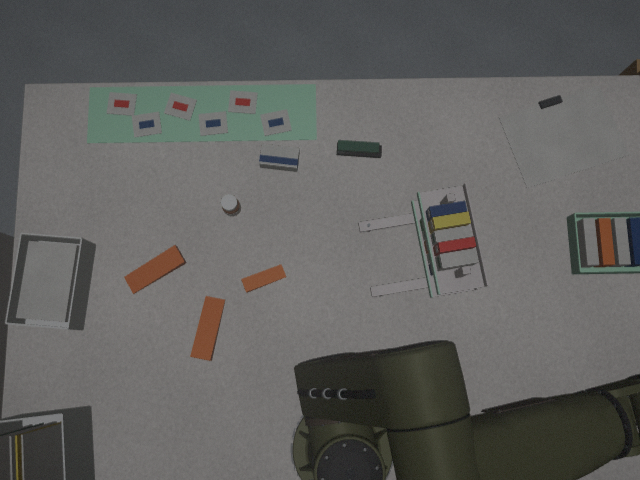

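View pics/scene0.png

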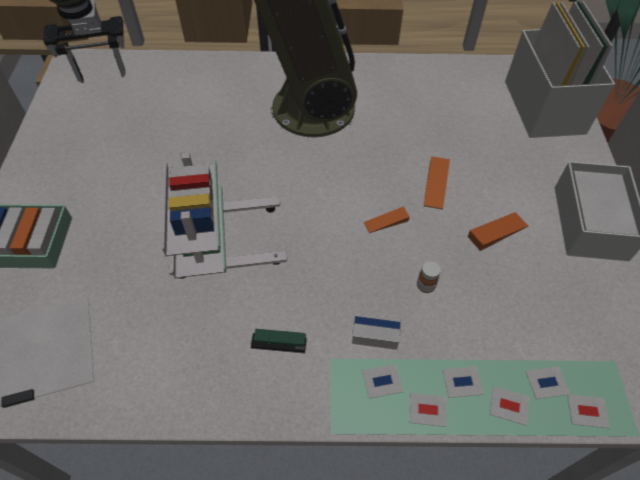

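The top view shows the rack at about (430,240), with its foot bars pointing left at (360,226) and (372,291). There are three orange wedges, and the smallest is at about (264,278). In the scene view the small wedge is at (387,219) and the bar ends are at (285,258) and (278,205). I'll enlarge these.

```bash
python3 - <<'E'
from h import *
t=cv2.imread('pics/_top.png');s=cv2.imread('pics/_scene.png')
def crop(i,x,y,w,h,k):return cv2.resize(i[y:y+h,x:x+w],None,fx=k,fy=k,interpolation=cv2.INTER_CUBIC)
a=crop(t,230,190,200,115,4);b=crop(s,215,185,200,100,4)
b=np.clip(b*1.5,0,255).astype('uint8')
cv2.imwrite('pics/c1.png',a);cv2.imwrite('pics/c2.png',b)
for n in('top','scene'):
    d=np.load(f'pics/_{n}.npy');p=np.load(f'pics/_{n}_c.npy').astype(int)
    m=((p[:,:,0]>110)&(p[:,:,0]>1.7*p[:,:,1])&(p[:,:,2]<90)).astype('uint8')
    N,l,st,ce=cv2.connectedComponentsWithStats(m)
    for i in range(1,N):
        if st[i,4]<150: continue
        ys,xs=np.where(l==i);W=np.array([world(n,u,v,d=d[v,u]) for u,v in zip(xs,ys)])
        print(n,ce[i].round(1),st[i,4]);r=cv2.minAreaRect(W[:,:2].astype('float32'));print(' rect',r, 'z',np.percentile(W[:,2],[2,50,98]).round(1))
        A=np.c_[W[:,:2]-W[:,:2].mean(0),np.ones(len(W))];co=np.linalg.lstsq(A,W[:,2],rcond=None)[0];print(' grad',co.round(4),W[:,:2].mean(0).round(1))
E
```

```text
top [606.6 241.7] 261
 rect ((358.481689453125, -329.23095703125), (108.0546875, 818.4666748046875), 22.146236419677734) z [52.4 59.1 69. ]
 grad [-3.03000e-02  2.03620e+00  8.27656e+01] [ 494.9 -669.2]
top [456.9 244. ] 339
 rect ((385.44696044921875, -109.66215515136719), (46.44465637207031, 442.7857666015625), 30.122793197631836) z [201.7 208.8 215.1]
 grad [-5.4312e+00 -4.1600e-02  2.1699e+02] [ 474.1 -262.7]
scene [436.4 182.3] 839
 rect ((750.14697265625, 205.2623291015625), (55.28770446777344, 1090.99609375), 73.86425018310547) z [ 3.  15.5 28.7]
 grad [ 0.488  -1.1142 22.1663] [309.7 332.3]
scene [188.1 179.1] 299
 rect ((830.8743896484375, -125.50666809082031), (922.5912475585938, 84.20850372314453), 21.244243621826172) z [203.9 208.  211.2]
 grad [1.04510e+00 1.75800e-01 2.10275e+02] [ 477.  -263.5]
scene [ 23.7 227.7] 478
 rect ((500.43890380859375, -680.18359375), (32.472896575927734, 120.10071563720703), 89.39912414550781) z [53.9 58.1 62.3]
 grad [5.50000e-03 4.84000e-02 5.81514e+01] [ 502.2 -679.4]
scene [386.1 219.3] 455
 rect ((426.5733337402344, 192.89764404296875), (38.54317092895508, 107.77522277832031), 20.80570411682129) z [ 1.4 10.6 20.1]
 grad [-0.0204  0.1532 10.8088] [427.1 193.3]Traceback (most recent call last):
  File "<stdin>", line 13, in <module>
  File "h.py", line 6, in world
    c=optics.calibration(n);K=np.array(c['camera_matrix']);R=np.array(c['R']);t=np.array(c['t'])
ValueError: time passes only in moves, steps and waits
```

View pics/c1.png

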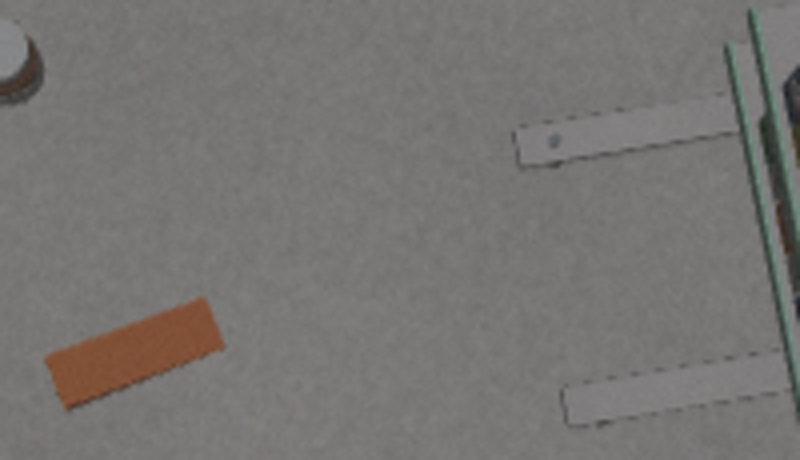

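View pics/c2.png

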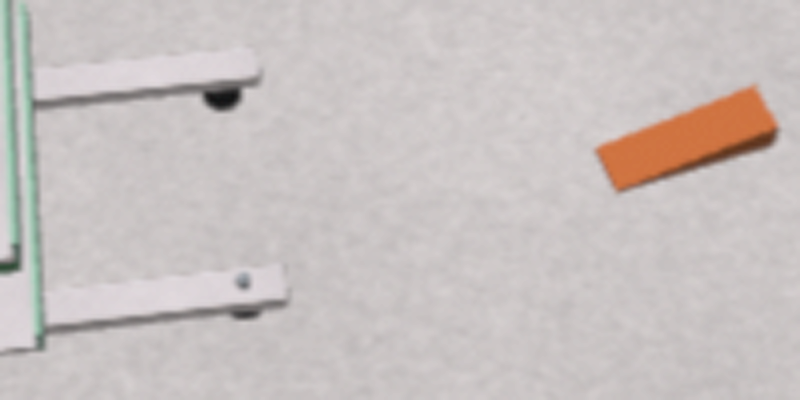

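The small wedge's thin end points towards the rack (−y): crop 1 (206,298)-(224,348), crop 2 (598,150)-(618,191). The short foot is the bar with the screw dot, at crop 1 (555,141) and crop 2 (243,281). Handedness confirms it, because its y points away from the other foot.

```bash
sed -i 's/^def snap/import functools\nCAL=functools.lru_cache(None)(lambda n:optics.calibration(n))\ndef snap/; s/c=optics.calibration(n)/c=CAL(n)/' h.py
python3 - <<'E'
from h import *
T=lambda u,v,z:world('top',230+u/4-.375,190+v/4-.375,z=z)[:2].round(1)
S=lambda u,v,z:world('scene',215+u/4-.375,185+v/4-.375,z=z)[:2].round(1)
print('dot',T(555,141,32),S(243,281,32))
print('barend',T(518,148.5,32),S(286,277,32),'far',T(738,112.5,32))
print('other end',T(564.5,408,32),S(257,62,32))
A=[T(206,298,3),T(224,348,3),T(45,357,20),T(65,407,20)];B=[S(598,150,3),S(618,191,3),S(755,86,20),S(778,129,20)]
for C in(A,B):
    thin=(C[0]+C[1])/2;th=(C[2]+C[3])/2;print('thin',thin,'thick',th,'L',np.linalg.norm(thin-th),'W',np.linalg.norm(C[0]-C[1]),np.linalg.norm(C[2]-C[3]),'yaw',np.arctan2(*(thin-th)[::-1]))
for n in('top','scene'):
    d=np.load(f'pics/_{n}.npy')
    for u,v in([(230+555/4,190+35.25)] if n=='top' else [(215+243/4,185+70)]): print('depth pt',world(n,u,v,d=d[int(round(v)),int(round(u))]))
for nm,(u,v,z) in dict(jar=(229,200,75),car0=(260,155,40),car1=(298,158,40),st=(358,146,42)).items(): print(nm,world('top',u,v,z=z)[:2].round())
s=manip.read_state();print({k:np.round(s[k],3).tolist() for k in('clock','eef_pos','eef_rot','wrist_force','finger_gap','joints')})
E
```

```text
dot [557.3 -80.6] [554.  -79.7]
barend [552.8 -56.5] [550.8 -54.4] far [ 574.2 -199.9]
other end [384.8 -81. ] [386.3 -80.5]
thin [446.2  141.45] thick [408.  243.3] L 108.7780423614987 W 34.75758909936074 34.65082971589573 yaw -1.2119718583750323
thin [447.2  143.35] thick [408.15 244.65] L 108.56607435106052 W 34.19195811883255 36.683783883345505 yaw -1.2028619865597925
depth pt [555.06214044 -80.93267606  38.42248273]
depth pt [557.5915932  -78.33963381  36.83396048]
jar [619. 274.]
car0 [747. 199.]
car1 [737.  99.]
st [767. -59.]
{'clock': 0.1, 'eef_pos': [132.718, -533.502, 204.942], 'eef_rot': [-3.141, -0.0, 0.244], 'wrist_force': [-0.434, 0.195, -0.269], 'finger_gap': 94.111, 'joints': [-1.394, 0.3, 1.522, 0.0, 1.321, -0.067]}
```

```bash
python3 -m crank '[[100,0,0,-50,0,0,-0.14],[100,20,-20,-90,0,0,-0.28],[100,52,-57,-125,0,0,-0.42],[100,85,-94,-125,0,0,-0.56],[100,118,-131,-125,0,0,-0.7],[100,151,-168,-125,0,0,-0.84],[100,184,-205,-125,0,0,-0.98],[100,217,-242,-125,0,0,-1.12],[100,250,-279,-125,0,0,-1.26],[100,282,-315,-125,0,0,-1.4]]'
cat >> h.py <<'E'
from scipy.spatial.transform import Rotation as Ro
def to(x,y,z,yaw):
    s=manip.read_state();R=Ro.from_euler('xyz',s['eef_rot']).as_matrix();G=Ro.from_euler('xyz',[np.pi,0,yaw]).as_matrix()
    print('now',np.round(s['eef_pos'],1),np.round(s['eef_rot'],3),'F',np.round(s['wrist_force'],1),'t',s['clock'])
    print('shift',(R.T@(np.array([x,y,z])-s['eef_pos'])).round(1),'turn',Ro.from_matrix(R.T@G).as_rotvec().round(3))
E
python3 -c "
from h import *
to(416.7,221.3,60,1.935)"
```

```text
clock: 1.1
eef_pos: [328.7, -161.7, 330.5]
eef_rot: [3.141, 0.0, 1.649]
wrist_force: [1.4, -1.5, -0.4]
finger_gap: 93.8
finger_force: 0.0
now [ 328.7 -161.7  330.5] [3.141 0.    1.649] F [ 1.4 -1.5 -0.4] t 1.1
shift [375.  117.7 270.4] turn [ 0.     0.    -0.286]
```

```bash
python3 -m crank '[[100,37,12,27,0,0,-0.03],[100,75,24,54,0,0,-0.06],[100,113,36,81,0,0,-0.09],[100,150,47,108,0,0,-0.12],[100,188,59,135,0,0,-0.15],[100,225,70,162,0,0,-0.18],[100,263,82,189,0,0,-0.21],[100,300,94,216,0,0,-0.24],[100,338,106,243,0,0,-0.26],[100,375,118,270,0,0,-0.286]]'
python3 -m crank '[[100,0,0,0,0,0,0],[100,0,0,0,0,0,0]]'
python3 - <<'E'
from h import *
to(416.7,221.3,2.5,1.935)
p,d=snap('scene');cv2.imwrite('pics/s2.png',cv2.resize(p[130:290,300:500,::-1],None,fx=4,fy=4,interpolation=cv2.INTER_CUBIC)[:600])
E
```

```text
clock: 2.1
eef_pos: [418.7, 220.7, 59.1]
eef_rot: [-3.141, 0.0, 1.931]
wrist_force: [1.1, -0.9, 0.6]
finger_gap: 93.8
finger_force: 0.0
clock: 2.3
eef_pos: [418.2, 219.1, 59.7]
eef_rot: [-3.139, 0.0, 1.931]
wrist_force: [-0.3, -1.1, 0.2]
finger_gap: 94.6
finger_force: 0.0
now [418.2 219.1  59.7] [-3.139  0.     1.931] F [-0.3 -1.1  0.2] t 2.3
shift [ 2.6 -0.5 57.2] turn [-0.002  0.    -0.004]
```

View pics/s2.png

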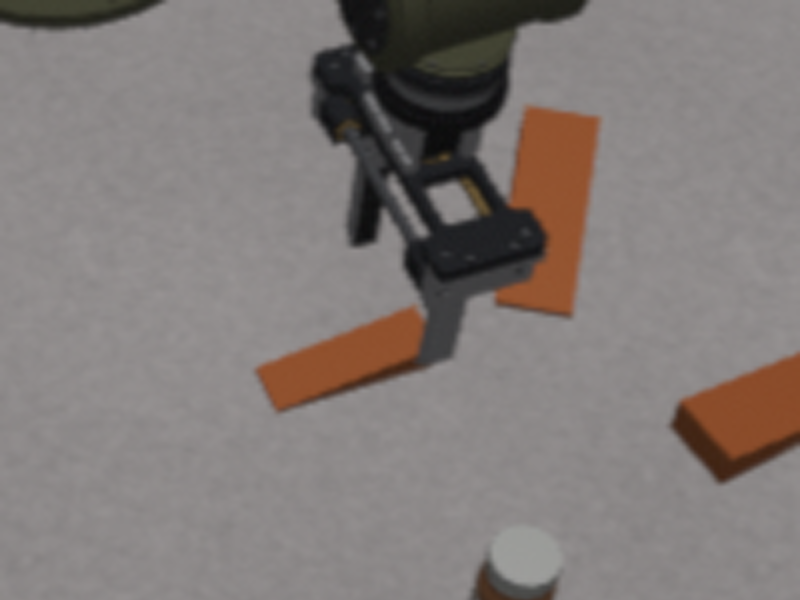

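The fingers straddle the wedge's thick end: near finger at (438,355), far finger at (362,240). The big wedge is clear of both, so I can descend and grip.

```bash
python3 -m crank '[[100,2,0,20,0,0,0],[100,2,0,40,0,0,0],[100,2,0,50,0,0,0],[100,2,0,56,0,0,0],[100,2,0,56,0,0,0],[30,2,0,56,0,0,0],[20,2,0,56,0,0,0],[20,2,0,56,0,0,0],[20,2,0,56,0,0,0],[20,2,0,56,0,0,0]]' 15
python3 -m crank '[[20,0,0,0,0,0,0],[20,0,0,0,0,0,0]]'
python3 -c "
from h import *
to(416.7,221.3,3,1.935)"
```

```text
clock: 3.35
eef_pos: [418.1, 220.9, 4.6]
eef_rot: [3.141, -0.0, 1.93]
wrist_force: [0.4, 0.3, -1.1]
finger_gap: 57.3
finger_force: 0.0
clock: 3.55
eef_pos: [418.1, 220.8, 4.4]
eef_rot: [-3.142, -0.0, 1.93]
wrist_force: [-0.1, 0.8, 0.1]
finger_gap: 41.5
finger_force: 0.0
now [418.1 220.8   4.4] [-3.142 -0.     1.93 ] F [-0.1  0.8  0.1] t 3.55
shift [ 0.9 -1.1  1.4] turn [-0.    -0.    -0.005]
```

```bash
python3 -m crank '[[20,0,0,1,0,0,0],[20,0,0,1,0,0,0],[20,0,0,1,0,0,0],[20,0,0,1,0,0,0],[20,0,0,1,0,0,0]]' 20
python3 -m crank '[[20,0,0,-5,0,0,0],[20,0,0,-10,0,0,0],[20,0,0,-10,0,0,0]]'
python3 - <<'E'
from h import *
yf=-1.421;x=np.array([np.cos(yf),np.sin(yf)]);F=np.array([555.6,-80.2])
g=F+x*(-55-85)   # thin end 55 before pad centre, grip 85 behind thin end
print(g);to(*g,13,yf+np.pi)
E
```

```text
clock: 4.05
eef_pos: [418.2, 220.9, 3.8]
eef_rot: [3.141, -0.0, 1.93]
wrist_force: [-3.0, -1.3, 8.3]
finger_gap: 35.8
finger_force: 20.0
clock: 4.35
eef_pos: [418.4, 221.0, 14.1]
eef_rot: [3.141, -0.0, 1.93]
wrist_force: [-0.4, -0.3, -1.7]
finger_gap: 36.1
finger_force: 20.0
[534.70685595  58.23220916]
now [418.4 221.   14.1] [ 3.141 -0.     1.93 ] F [-0.4 -0.3 -1.7] t 4.35
shift [-193.2   51.7    1.2] turn [ 0.001 -0.     0.209]
```

```bash
python3 -m crank '[[20,-24,6,0,0,0,0.03],[20,-48,13,0,0,0,0.055],[20,-72,19,0,0,0,0.08],[20,-96,26,0,0,0,0.105],[20,-120,32,0,0,0,0.13],[20,-145,39,0,0,0,0.155],[20,-169,45,0,0,0,0.18],[20,-193,51.5,0,0,0,0.209],[20,-193,51.5,0,0,0,0.209],[20,-193,51.5,0,0,0,0.209]]'
python3 - <<'E'
from h import *
yf=-1.421;x=np.array([np.cos(yf),np.sin(yf)]);F=np.array([555.6,-80.2])
to(*(F-140*x),4,yf+np.pi)
c=[]
for n,a in(('top',(310,180,200,75)),('scene',(220,220,200,75))):
    p,d=snap(n);X,Y,w,h=a;c.append(cv2.resize(p[Y:Y+h,X:X+w,::-1],None,fx=4,fy=4,interpolation=cv2.INTER_CUBIC))
cv2.imwrite('pics/m1.png',np.clip(np.vstack(c)*1.3,0,255).astype('uint8'))
E
```

```text
clock: 5.35
eef_pos: [533.8, 58.2, 13.2]
eef_rot: [-3.141, -0.0, 1.72]
wrist_force: [-0.2, 0.6, -0.6]
finger_gap: 35.8
finger_force: 20.0
now [533.8  58.2  13.2] [-3.141 -0.     1.72 ] F [-0.2  0.6 -0.6] t 5.35
shift [-0.1  0.9  9.2] turn [-0.001 -0.    -0.   ]
```

View pics/m1.png

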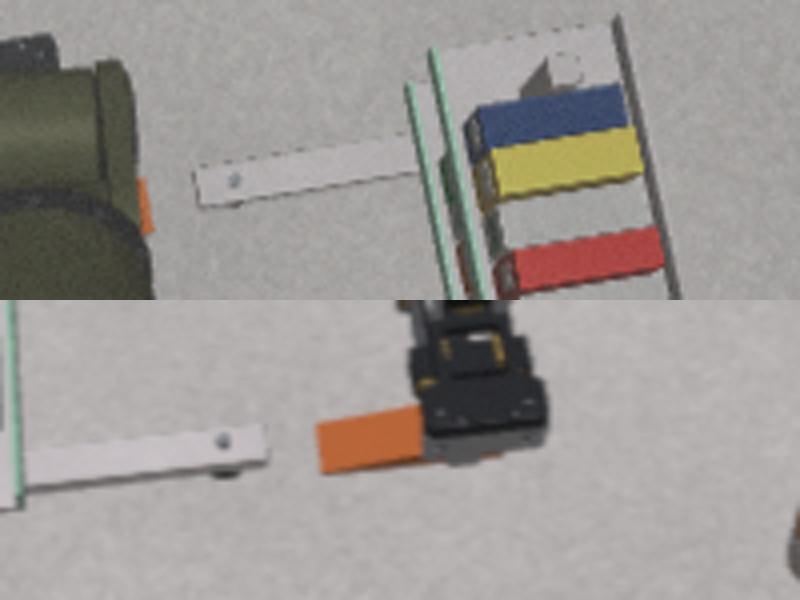

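The wedge is in front of the short foot: thin end at top crop (146,181)-(154,232) and scene crop (317,425)-(321,474), bar dot at (235,181) and (223,440). Next I'll check the alignment.

```bash
python3 - <<'E'
from h import *
T=lambda u,v,z:world('top',310+u/4-.375,180+v/4-.375,z=z)[:2]
S=lambda u,v,z:world('scene',220+u/4-.375,220+(v-300)/4-.375,z=z)[:2]
yf=-1.421;x=np.array([np.cos(yf),np.sin(yf)]);y=np.array([-x[1],x[0]])
for f,a,b,dt in((T,(146,181),(154,232),(235,181)),(S,(317,425),(321,474),(223,440))):
    D=f(*dt,32);A=f(*a,13);B=f(*b,13);m=(A+B)/2-D
    print(D.round(1),A.round(1),B.round(1),'rel',m@x,m@y,'edge angle',np.arctan2(*(A-B)[::-1])-np.pi/2)
E
```

```text
[557.3 -80.6] [561.9 -24.2] [528.  -28.5] rel -55.51426129146654 -4.113835695439226 edge angle -1.4441781409412426
[553.3 -79.8] [528.9 -25.3] [564.2 -21.7] rel -56.650022357902245 1.7068561418617145 edge angle -4.612125628540582
```

```bash
python3 -m crank '[[20,0,0,5,0,0,0],[20,0,0,8,0,0,0],[20,0,0,9,0,0,0],[20,0,0,9,0,0,0],[20,0,0,9,0,0,0]]'
python3 -m crank '[[20,-10,-1,0,0,0,0],[20,-20,-1,0,0,0,0],[20,-30,-1,0,0,0,0],[20,-40,-1,0,0,0,0],[20,-48,-1,0,0,0,0],[20,-54,-1,0,0,0,0],[20,-54,-1,0,0,0,0],[20,-54,-1,0,0,0,0]]'
python3 -m crank '[[20,0,0,0,0,0,0]]'
```

```text
clock: 5.95
eef_pos: [534.1, 58.3, 4.4]
eef_rot: [-3.142, 0.0, 1.721]
wrist_force: [0.8, -0.6, -0.9]
finger_gap: 35.5
finger_force: 20.0
clock: 6.75
eef_pos: [541.2, 4.7, 4.4]
eef_rot: [-3.142, -0.0, 1.721]
wrist_force: [0.6, 1.3, 0.3]
finger_gap: 35.8
finger_force: 20.0
clock: 6.85
eef_pos: [541.1, 5.0, 4.4]
eef_rot: [-3.141, -0.0, 1.721]
wrist_force: [0.6, 0.6, -0.1]
finger_gap: 35.7
finger_force: 20.0
```

```bash
f(){ grep -E 'eef_pos|wrist'; }
python3 -m crank '[[20,0,1,0.5,0,0,0],[20,0,1,0.5,0,0,0]]'|f
python3 -m crank '[[20,-2,0,0,0,0,0],[20,-4,0,0,0,0,0],[20,-4,0,0,0,0,0]]'|f
python3 -m crank '[[20,-2,0,0,0,0,0],[20,-4,0,0,0,0,0],[20,-4,0,0,0,0,0]]'|f
python3 -m crank '[[20,-2,0,0,0,0,0],[20,-4,0,0,0,0,0],[20,-4,0,0,0,0,0]]'|f
python3 -m crank '[[20,-2,0,0,0,0,0],[20,-4,0,0,0,0,0],[20,-4,0,0,0,0,0]]'|f
```

```text
eef_pos: [542.3, 5.1, 3.9]
wrist_force: [0.3, 0.4, -0.2]
eef_pos: [542.8, 0.6, 3.9]
wrist_force: [-0.2, 0.5, 0.3]
eef_pos: [543.5, -3.4, 4.0]
wrist_force: [-0.4, 0.1, -1.0]
eef_pos: [544.0, -7.3, 3.9]
wrist_force: [0.8, 0.0, -0.5]
eef_pos: [544.6, -11.2, 3.9]
wrist_force: [-0.2, -0.4, -0.5]
```

```bash
f(){ grep -E 'eef_pos|wrist'; }
python3 -m crank '[[20,-2,0,0,0,0,0],[20,-4,0,0,0,0,0],[20,-4,0,0,0,0,0]]'|f
python3 -m crank '[[20,-2,0,0,0,0,0],[20,-4,0,0,0,0,0],[20,-4,0,0,0,0,0]]'|f
```

```text
eef_pos: [545.2, -15.2, 3.9]
wrist_force: [0.0, -0.3, -1.0]
eef_pos: [545.8, -19.1, 3.9]
wrist_force: [0.5, -0.4, -0.5]
```

```bash
f(){ grep -E 'eef_pos|wrist'; }
python3 -m crank '[[20,-2,0,0,0,0,0],[20,-4,0,0,0,0,0],[20,-4,0,0,0,0,0]]'|f
python3 -m crank '[[20,-2,0,0,0,0,0],[20,-4,0,0,0,0,0],[20,-4,0,0,0,0,0]]'|f
```

```text
eef_pos: [546.4, -23.1, 3.9]
wrist_force: [0.3, -0.4, -0.6]
eef_pos: [547.0, -27.0, 3.9]
wrist_force: [0.3, -0.3, -1.7]
```

```bash
f(){ grep -E 'eef_pos|wrist'; }
python3 -m crank '[[20,-2,0,0,0,0,0],[20,-3,0,0,0,0,0],[20,-3,0,0,0,0,0]]'|f; python3 -m crank '[[20,0,0,0,0,0,0]]'|f
```

```text
eef_pos: [547.4, -29.9, 3.9]
wrist_force: [0.3, -0.2, 0.2]
eef_pos: [547.4, -29.8, 3.9]
wrist_force: [0.0, 0.2, -0.4]
```

```bash
f(){ grep -E 'eef_pos|wrist'; }
python3 -m crank '[[20,-2,0,0,0,0,0],[20,-3,0,0,0,0,0],[20,-3,0,0,0,0,0]]'|f; python3 -m crank '[[20,-2,0,0,0,0,0],[20,-3,0,0,0,0,0],[20,-3,0,0,0,0,0]]'|f
```

```text
eef_pos: [547.9, -32.9, 3.9]
wrist_force: [0.0, -0.3, 0.0]
eef_pos: [548.3, -35.9, 3.9]
wrist_force: [-0.2, 0.4, 0.2]
```

```bash
f(){ grep -E 'eef_pos|wrist'; }
python3 -m crank '[[20,-2,0,0,0,0,0],[20,-3,0,0,0,0,0],[20,-3,0,0,0,0,0]]'|f; python3 -m crank '[[20,-2,0,0,0,0,0],[20,-3,0,0,0,0,0],[20,-3,0,0,0,0,0]]'|f
```

```text
eef_pos: [548.8, -38.8, 3.9]
wrist_force: [0.4, 0.6, -0.5]
eef_pos: [549.2, -41.8, 3.9]
wrist_force: [-0.1, 0.2, -0.1]
```

```bash
f(){ grep -E 'eef_pos|wrist'; }
python3 -m crank '[[20,-2,0,0,0,0,0],[20,-3,0,0,0,0,0],[20,-3,0,0,0,0,0]]'|f
python3 - <<'E'
from h import *
c=[]
for n,a in(('top',(310,180,130,75)),('scene',(210,220,130,75))):
    p,d=snap(n);X,Y,w,h=a;c.append(cv2.resize(p[Y:Y+h,X:X+w,::-1],None,fx=4,fy=4,interpolation=cv2.INTER_CUBIC))
cv2.imwrite('pics/m2.png',np.clip(np.vstack(c)*1.3,0,255).astype('uint8'))
E
```

```text
eef_pos: [549.7, -44.8, 4.0]
wrist_force: [0.4, -0.3, -0.8]
```

View pics/m2.png

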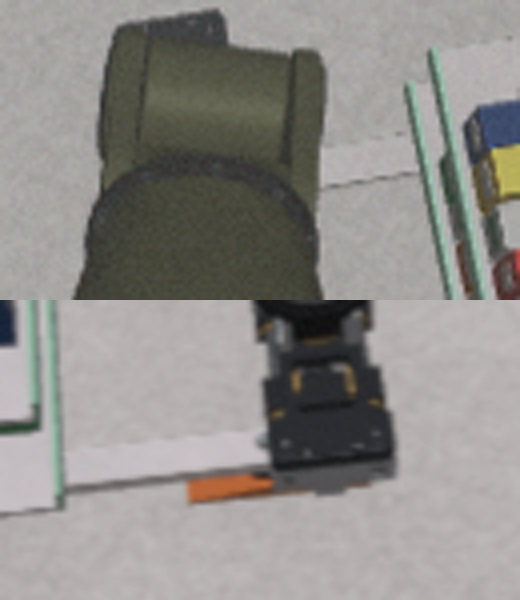

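The wedge passes under the bar, with its thin end at scene crop (188,490), well past the pad, which is hidden near (262,445). It hasn't jammed yet, so I keep pushing.

```bash
f(){ grep -E 'eef_pos|wrist'; }
python3 -m crank '[[20,-1,0,0,0,0,0],[20,-2,0,0,0,0,0],[20,-2,0,0,0,0,0]]'|f
python3 -m crank '[[20,-1,0,0,0,0,0],[20,-2,0,0,0,0,0],[20,-2,0,0,0,0,0]]'|f
```

```text
eef_pos: [550.0, -46.7, 4.0]
wrist_force: [0.6, 0.4, 0.5]
eef_pos: [550.3, -48.7, 3.9]
wrist_force: [0.2, 0.2, 0.8]
```

```bash
f(){ grep -E 'eef_pos|wrist'; }
python3 -m crank '[[20,-1,0,0,0,0,0],[20,-2,0,0,0,0,0],[20,-2,0,0,0,0,0]]'|f
python3 -m crank '[[20,-1,0,0,0,0,0],[20,-2,0,0,0,0,0],[20,-2,0,0,0,0,0]]'|f
```

```text
eef_pos: [550.6, -50.7, 3.9]
wrist_force: [-0.3, -0.2, -0.8]
eef_pos: [550.8, -52.4, 3.9]
wrist_force: [-0.0, 2.8, -1.5]
```

```bash
f(){ grep -E 'eef_pos|wrist'; }
python3 -m crank '[[20,-1,0,0,0,0,0],[20,-2,0,0,0,0,0],[20,-2,0,0,0,0,0]]'|f
python3 -m crank '[[20,0,0,0,0,0,0],[20,0,0,0,0,0,0]]'|f
```

```text
eef_pos: [551.0, -53.8, 3.9]
wrist_force: [-1.2, 6.8, 0.1]
eef_pos: [551.0, -53.8, 3.9]
wrist_force: [-1.5, 7.6, -0.1]
```

```bash
f(){ grep -E 'eef_pos|wrist'; }
python3 -m crank '[[20,-1,0,0,0,0,0],[20,-2,0,0,0,0,0],[20,-2,0,0,0,0,0]]'|f
python3 -m crank '[[20,0,0,0,0,0,0],[20,0,0,0,0,0,0]]'|f
```

```text
eef_pos: [551.3, -55.7, 3.9]
wrist_force: [-0.5, 7.5, 0.8]
eef_pos: [551.3, -55.7, 3.8]
wrist_force: [-0.5, 7.8, -0.2]
```

```bash
f(){ grep -E 'eef_pos|wrist|gap'; }
python3 -m crank '[[20,-1,0,0,0,0,0],[20,-2,0,0,0,0,0],[20,-2,0,0,0,0,0]]'|f
python3 -m crank '[[50,0,0,0,0,0,0],[65,0,0,0,0,0,0],[65,0,0,0,0,0,0],[65,0,0,0,0,0,0],[65,0,0,0,0,0,0]]'|f
python3 -m crank '[[65,20,0,0,0,0,0],[65,40,0,0,0,0,0],[65,70,0,0,0,0,0],[65,90,0,-10,0,0,0],[65,110,0,-40,0,0,0],[65,140,0,-80,0,0,0],[65,180,0,-100,0,0,0],[65,220,0,-100,0,0,0],[65,220,0,-100,0,0,0]]'|f
python3 - <<'E'
from h import *
c=[]
for n,a in(('top',(310,180,130,75)),('scene',(210,220,130,75))):
    p,d=snap(n);X,Y,w,h=a;c.append(cv2.resize(p[Y:Y+h,X:X+w,::-1],None,fx=4,fy=4,interpolation=cv2.INTER_CUBIC))
cv2.imwrite('pics/m3.png',np.clip(np.vstack(c)*1.3,0,255).astype('uint8'))
E
```

```text
eef_pos: [551.6, -57.6, 3.9]
wrist_force: [-0.5, 8.7, 0.1]
finger_gap: 36.0
eef_pos: [551.8, -58.5, 4.0]
wrist_force: [-0.1, -1.0, 0.8]
finger_gap: 61.1
eef_pos: [518.4, 162.6, 104.8]
wrist_force: [-0.8, -0.4, 0.1]
finger_gap: 61.1
```

View pics/m3.png

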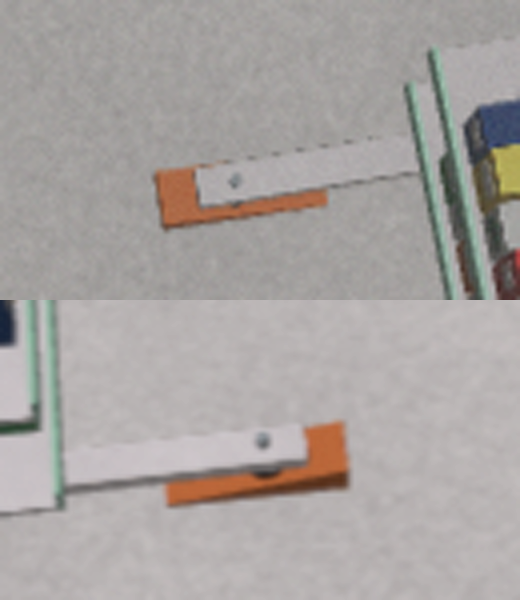

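The wedge is under the foot: thin end at top crop (327,197), thick end at top crop (155,172)-(163,229), dot at (235,181). I'll check the lateral offset and direction numerically.

```bash
python3 - <<'E'
from h import *
T=lambda u,v,z:world('top',310+u/4-.375,180+v/4-.375,z=z)[:2]
S=lambda u,v,z:world('scene',210+u/4-.375,220+(v-300)/4-.375,z=z)[:2]
yf=-1.421;x=np.array([np.cos(yf),np.sin(yf)]);y=np.array([-x[1],x[0]])
q=lambda p,D:(((p-D)@x).round(1),((p-D)@y).round(1))
D=T(235,181,32.5);print('top thick',q(T(155,172,20),D),q(T(163,229,20),D),'thin -y corner',q(T(327,206,3),D))
D=S(263,440,32.5);print('scene thick',q(S(344,422,20),D),q(S(348,471,20),D),'thin +y corner',q(S(167,487,3),D), q(S(168,506,0),D))
E
python3 -m crank '[[65,0,0,0,0,0,0],[65,0,0,0,0,0,0],[65,0,0,0,0,0,0]]' | head -3
```

```text
top thick (np.float64(-48.8), np.float64(16.7)) (np.float64(-50.3), np.float64(-21.3)) thin -y corner (np.float64(60.3), np.float64(-21.3))
scene thick (np.float64(-49.6), np.float64(-14.9)) (np.float64(-48.0), np.float64(20.5)) thin +y corner (np.float64(60.1), np.float64(6.2)) (np.float64(60.6), np.float64(17.8))
clock: 15.75
eef_pos: [519.1, 158.2, 103.8]
eef_rot: [-3.141, 0.0, 1.719]
```

```bash
python3 -c "
from cell import manip
print(manip.sign_off())"
```

```text
the job is handed in; nothing more can be done
None
```

I wedged the short foot and handed the job in; no verdict came back. By my estimates the wedge's thin end is about 60 mm past the pad centre and within about 3 mm of the foot's line, the rack is lifted about 1 mm, and the gripper is clear of everything.

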